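Pack the milling clamp kit and set the drilled block aside

TASK

Clear the bench by packing the clamp kit into the wooden tray: first move the drilled block that stands right in front of the vee block onto the middle of the cork pad, standing upright, then lift out the vee block and lay it in the tray's long compartment, groove up. Put the stepped block in the middle-sized compartment and the flanged T-nut in the smallest one, each sitting upright and flat on the compartment floor. Leave the plain block without steps, the square nut without flanges, the mug and the pot of hex keys where they are.

Things in the scene. Friction and masses are not known exactly. Their poses are not given: they have to be found in the camera images.
- tray: Pale wood tray, fixed, 122 (x) by 142 (y) by 20 mm high, floor 5, walls 6 mm thick, open top. Origin: centre of its underside, axes along its sides. Three compartments (inside): long one 50 (x) by 130 (y), centre x -30, y 0 mm; middle-sized 54 by 72, centre x +28, y -29; smallest 54 by 52, centre x +28, y +39.
- pad: Square cork pad lying on the bench, fixed, 120 by 120 mm, 4 mm thick. Origin: centre of its underside.
- vee_block: Steel vee block: bar 28 (x) by 84 (y, its length) by 40 mm high with a V groove, 22 mm wide and 11 mm deep, along its whole top. 0.5 to 0.8 kg. Too long to be gripped by its ends. Origin: centre of its underside, z up. Lies on the bench.
- drilled_block: Steel block 26 (x) by 56 (y) by 50 mm high, with two dark 16 mm bores in its top. 0.4 to 0.65 kg. Stands on the bench close on the robot's side (-x side) of the vee block, parallel to it with a gap of 6 to 10 mm, leaving no room for a finger between them. Origin: centre of its underside, z up.
- step_block: Steel step block: 30 (x) by 50 (y) mm, rising in four stairs of 12.5 mm towards +y, 16, 24, 32 and 40 mm high. 0.25 to 0.4 kg, centre of mass at y +4.5 mm. Origin: centre of its underside, z up.
- t_nut: Steel T-nut: square base 32 by 32 by 14 mm high, and on it a neck 20 (x) by 32 (y) mm up to a total height of 38 mm, so a 6 mm flange shows on either x side; dark 12 mm hole in its top. 0.18 to 0.28 kg. Origin: centre of its underside, z up.
- plain_block: Look-alike of the step block, not part of the kit: plain steel block 30 (x) by 50 (y) by 40 mm high, without steps or holes. Origin: centre of its underside. Leave alone.
- square_nut: Look-alike of the T-nut, not part of the kit: straight square steel nut 32 by 32 by 38 mm high without flanges, dark 12 mm hole in its top. Origin: centre of its underside. Leave alone.
- mug: White mug, 84 mm across, 95 mm high, with a handle. Origin: centre of its underside. Bystander to one side.
- pot: White plastic pot, 68 mm across, 80 mm high, with dark hex keys standing out of it to about 130 mm. Origin: centre of its underside. Bystander to one side.

How it is judged (in metres and radians):
On the way, in this order (a step that is already met when the one before it is completed fails the run):
1. the drilled block stands on the middle of the cork pad, released (horizontal distance between drilled_block and pad below 0.035 m and z of drilled_block in the frame of pad between 0.001 and 0.008 m and angle between drilled_block's own z axis and vertical below 0.1 rad and linear speed of drilled_block below 0.02 m/s and angular speed of drilled_block below 0.2 rad/s and contact force between drilled_block and the fingers below 0.2 N), for 0.2 s.
2. the vee block lies in the tray's long compartment, released (x of vee_block in the frame of tray between -0.048 and -0.012 m and y of vee_block in the frame of tray between -0.03 and 0.03 m and z of vee_block in the frame of tray between 0.002 and 0.009 m and angle between vee_block's own z axis and vertical below 0.1 rad and linear speed of vee_block below 0.02 m/s and angular speed of vee_block below 0.2 rad/s and contact force between vee_block and the fingers below 0.2 N), for 0.2 s.
At the end, for the whole second after the job is handed in: Drilled block upright on the pad, centre within 35 mm of the pad's; vee block, step block and T-nut each upright (0.1 rad) on the floor (within 4 mm) of the long, middle-sized and smallest compartment; all released, at rest; plain block, square nut, mug and pot within 20 mm of their starts (all of step 1 and all of step 2 and x of step_block in the frame of tray between 0.008 and 0.048 m and y of step_block in the frame of tray between -0.051 and -0.007 m and z of step_block in the frame of tray between 0.002 and 0.009 m and angle between each of step_block, t_nut, plain_block, square_nut, mug, pot's own z axis and vertical below 0.1 rad and x of t_nut in the frame of tray between 0.008 and 0.048 m and y of t_nut in the frame of tray between 0.021 and 0.057 m and z of t_nut in the frame of tray between 0.002 and 0.009 m and linear speed of each of step_block, t_nut below 0.02 m/s and angular speed of each of step_block, t_nut below 0.2 rad/s and contact force between each of step_block, t_nut and the fingers below 0.2 N and distance of each of plain_block, square_nut, mug, pot from where it was at the start of the episode below 0.02 m); the robot touches nothing.
It fails at once if the plain block without steps is moved more than 20 mm or tipped (distance of plain_block from where it was at the start of the episode above 0.02 m or angle between plain_block's own z axis and vertical above 0.4 rad).
It fails at once if the square nut without flanges is moved more than 20 mm or tipped (distance of square_nut from where it was at the start of the episode above 0.02 m or angle between square_nut's own z axis and vertical above 0.4 rad).
It fails at once if the mug is moved more than 20 mm or tipped (distance of mug from where it was at the start of the episode above 0.02 m or angle between mug's own z axis and vertical above 0.4 rad).
It fails at once if the pot of hex keys is moved more than 20 mm or tipped (distance of pot from where it was at the start of the episode above 0.02 m or angle between pot's own z axis and vertical above 0.4 rad).
It also fails if it takes over 112 s, if anything falls off the work surface, if the arm or the gripper's body presses on something with over 40 N, if the wrist force passes 120 N, or if a joint passes its speed limit or range.

ROBOT

A 6-joint arm with a two-finger parallel gripper is mounted at the origin on the work surface. World frame = base frame: x ahead of the robot, y to its left, z up, the work surface at z = 0. Lengths are in mm, angles in rad, forces in N, time in s.
With the tool pointing down it reaches from about 375 to 925 mm from the base axis. Payload 5.7 kg.
Tool frame: the origin (TCP) lies at the very end of the fingers, on their centre line; the grasp point (between the pads) lies 19 mm behind it (r.grip_depth is the distance from the TCP to the grasp point, in mm); z points along the fingers, y is the line along which they close (so a half turn about z gives the same grasp; the last joint's range is limited). The gripper opens to 88 mm and grips with 3 to 60 N. Pads are 20 mm wide; open, the fingers measure 115 mm over their backs; the gripper's body (75 mm by 178 mm) begins 61 mm behind the grasp point.
Start: joints at [1.078, 0.359, 1.51, -0, 1.272, -0.115], TCP at [221.316, 557.657, 222.623] pointing down, gripper open.
Joint ranges: [-2.97, 2.97], [-1.01, 2.36], [0.21, 2.38], [-0.96, 4.11], [0.2, 2.71], [-2.98, 2.98]. Speed limits (rad/s): [2.39, 2.39, 3.14, 3.14, 3.14, 3.14].

INTERFACE

Orientations are given as a unit quaternion [w, x, y, z].
In Python, from plant import r, viewer gives the robot as it stands (r), with the cameras (viewer).
- The arm moves only by the shell command python3 inch.py FILE [FORCE], which reads ROWS from the file FILE. ROWS is 1 to 10 rows, parted by semicolons, with the numbers parted by commas; each row has 7 numbers: a rotation vector rx, ry, rz in rad, then dx, dy, dz in mm, then the finger opening in mm; each row shifts and turns the commanded pose from where the row before left it, along the tool's axes as they then stand; what a row does not reach is not made up. A row lasts 1/10 s, in which the tool goes at most 50 mm and 0.15 rad, less where a joint would pass 70% of its speed; a pose out of reach is approached as far as the arm can. The fingers move at their own pace and stop on an object; FORCE is the grip in N (left out, the last holds). Time passes only in rows, so rows that do not move let the fingers close. It prints the time, the measured TCP pose, the force, the opening and the grip force at its end. Input that does not fit is refused with a message, and nothing moves.
- r.observe(): the state, without advancing time (a new reading comes with each control period).
- viewer.grab_frame(name): name is "side" or "top"; returns the picture (384x512x3 uint8, red, green, blue); there is no depth.
- viewer.calibration(name): a dict with "intrinsics" (3x3 intrinsics, pixels), "eye" and "orientation" of the camera in the world. Camera axes: x right, y down, z forward; pixel columns grow to the right and rows downward; lengths in mm; the calibration is good to about 2 mm. A picture is of the moment at which its call begins. calibration takes no time and is no camera call.
- r.hand_in(): hands the job in; it is judged then, once.
The state is a dict: "clock": time; "joint_positions": joint angles; "joint_velocities": joint speeds; "effort": joint torques, N m; "eef_pos": TCP position; "ee_rot": TCP orientation; "contact_force": force on the tool from outside, world axes, zero at the start; "moment": the same for the moment, N m; "width": finger opening in mm; "finger_force": force on a finger pad.
Only numpy, scipy, OpenCV 4.12 (cv2) and the standard library are available. Lean on these libraries where they do the work, as an engineer would, in place of code of your own. Each camera call takes 0.05 s, during which the arm holds its last target. There are 200 camera calls.

## Working session

There is one attempt and no reset: what is moved stays moved. The work goes in short steps, Python scripts to look and compute and a shell command to move; the robot and the scene stay as the last step left them, time stands still between calls to the robot, and variables do not carry over. Pictures are saved under pics/ and viewed, at most 14 in all, crops included, and the job is handed in when it is done.

```bash
ls; mkdir -p pics
python3 - <<'E'
from plant import r, viewer
import cv2
for n in("top","side"):
    cv2.imwrite(f"pics/{n}0.png",cv2.resize(viewer.grab_frame(n)[:,:,::-1],(800,600),interpolation=cv2.INTER_CUBIC))
    print(viewer.calibration(n))
print(r.observe())
E
```

```text
inch.py
pics
plant.py
{'intrinsics': array([[446.99635402,   0.        , 263.60689977],
       [  0.        , 446.99635402, 192.94663033],
       [  0.        ,   0.        ,   1.        ]]), 'eye': array([ 417.7946286 ,    5.96276538, 1456.30614214]), 'orientation': array([-0.02871528,  0.71380548, -0.6988654 ,  0.03527497])}
{'intrinsics': array([[374.40116749,   0.        , 255.2420159 ],
       [  0.        , 374.40116749, 192.21972423],
       [  0.        ,   0.        ,   1.        ]]), 'eye': array([ 180.02288973, -796.28431944,  658.13859149]), 'orientation': array([-0.44578757,  0.87467947, -0.16401425,  0.09648102])}
{'clock': 0.1, 'joint_positions': array([ 1.07792586e+00,  3.59431030e-01,  1.51133124e+00,  1.24006400e-05,
        1.27249719e+00, -1.15112968e-01]), 'joint_velocities': array([ 2.38990509e-07, -1.00190122e-03, -2.34228032e-03, -1.75505451e-03,
       -1.00792072e-03,  3.03034792e-04]), 'effort': array([-9.15308192e-04, -5.16356671e+01, -2.71407402e+01,  6.74762344e-02,
        2.76372198e-02,  1.14513284e-05]), 'eef_pos': array([221.01326138, 557.13558473, 221.89213216]), 'ee_rot': array([-2.55117455e-04,  1.87759434e-01,  9.82214692e-01, -7.93419090e-04]), 'contact_force': array([-0.85541062, -0.52281255, -0.44257981]), 'moment': array([ 0.01639652, -0.0081274 ,  0.06691012]), 'finger_force': 0.0, 'width': 88.17863480847225}
```

View pics/top0.png

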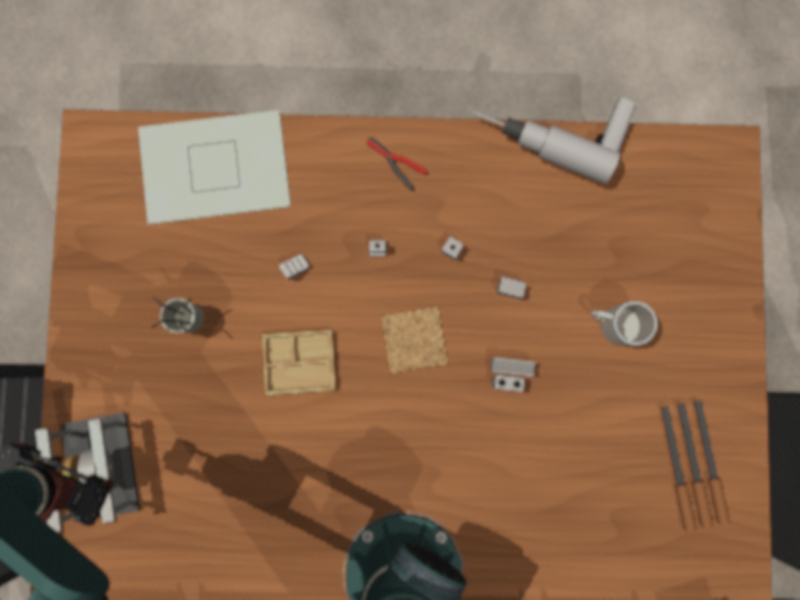

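View pics/side0.png

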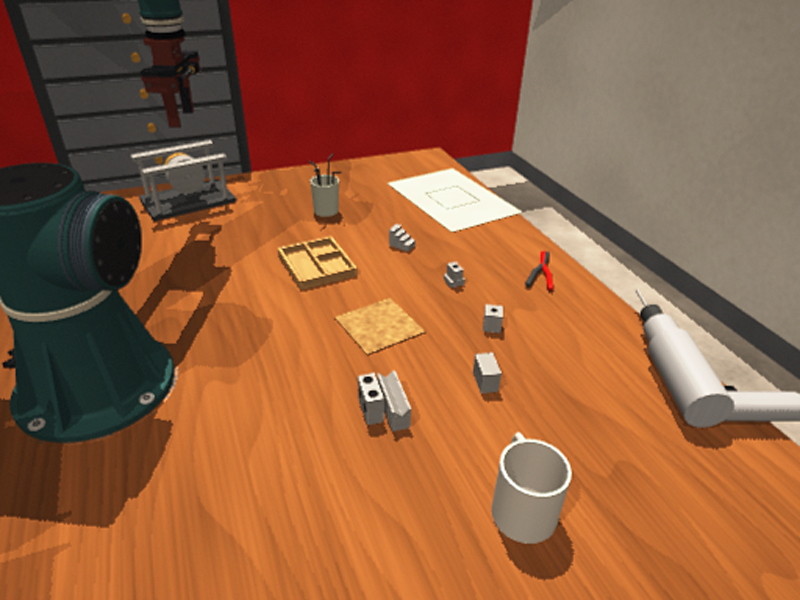

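Top view (800×600): tray (300,362), pad (415,340), drilled block (509,383) with the vee block above it (513,366). The stepped block is at (294,266), T-nut (377,247), square nut (453,247), plain block (512,287), mug (633,324), pot (181,316). The side view agrees: the stairs show at (401,237) and the flanges at (455,275).

```bash
cat > h.py <<'E'
import numpy as np,cv2
from scipy.spatial.transform import Rotation as R
from plant import r, viewer
def cam(n):
    c=viewer.calibration(n);q=c["orientation"];return c["intrinsics"],np.array(c["eye"]),R.from_quat([q[1],q[2],q[3],q[0]]).as_matrix()
def cast(n,p,z):
    K,e,M=cam(n);d=M@np.linalg.inv(K)@[p[0],p[1],1];return (e+d*(z-e[2])/d[2])[:2]
def proj(n,P):
    K,e,M=cam(n);v=K@(M.T@(np.array(P,float)-e));return v[:2]/v[2]
def tool():
    o=r.observe();q=o["ee_rot"];return o,np.array(o["eef_pos"]),R.from_quat([q[1],q[2],q[3],q[0]])
S=4
def steel(n,img):
    b=cv2.resize(img,None,fx=S,fy=S,interpolation=cv2.INTER_CUBIC);h=cv2.cvtColor(b,cv2.COLOR_RGB2HSV)
    return b,(h[...,1]<75).astype(np.uint8)*255
def rects(n,img,zof,win):
    b,m=steel(n,img);out=[]
    for c in cv2.findContours(m,cv2.RETR_EXTERNAL,cv2.CHAIN_APPROX_NONE)[0]:
        if cv2.contourArea(c)<800: continue
        p=cv2.minAreaRect(c);u=(np.array(p[0])+.5)/S-.5
        if not(win[0]<u[0]<win[2] and win[1]<u[1]<win[3]):continue
        bx=np.array([cast(n,(q+.5)/S-.5,zof) for q in cv2.boxPoints(p)])
        e=bx[1]-bx[0],bx[2]-bx[1];l=[np.hypot(*k) for k in e];k=int(np.argmax(l))
        out.append((u.round(1),bx.mean(0).round(1),np.round(sorted(l),1),round(float(np.degrees(np.arctan2(e[k][1],e[k][0])))%180,1)))
    return out
E
python3 - <<'E'
from h import *
im=viewer.grab_frame("top");s=viewer.grab_frame("side")
for o in rects("top",im,20,(160,140,360,260)):print(*o)
b,m=steel("top",im)
# tray and pad
h=cv2.cvtColor(b,cv2.COLOR_RGB2HSV)
for p in((196,215),(190,240),(265,217),(220,250),(188,170)):print(p,h[p[1]*S,p[0]*S])
c=im[145:260,160:360];c=cv2.resize(c,(800,460),interpolation=cv2.INTER_CUBIC)
cv2.imwrite("pics/c1.png",c[:,:,::-1])
c=s[135:285,170:330];cv2.imwrite("pics/c2.png",cv2.resize(c,(640,600),interpolation=cv2.INTER_CUBIC)[:,:,::-1])
E
```

```text
[327.4 239.5] [ 403.1 -213.3] [65.6 90.4] 85.2
[327.3 183.6] [ 583.1 -211.6] [36.5 56.9] 77.1
[187.9 170. ] [617.7 240.4] [38.5 57.1] 121.2
[241.2 158.5] [659.1  68.9] [35.3 36.6] 91.3
[289.2 158.2] [663.6 -87. ] [37.5 38.6] 149.7
[255.5 191.5] [576.8  15.9] [1254.7 1718.1] 91.5
(196, 215) [ 20  94 168]
(190, 240) [ 20  95 185]
(265, 217) [ 17 112 177]
(220, 250) [ 13 144 152]
(188, 170) [ 19  17 164]
```

View pics/c1.png

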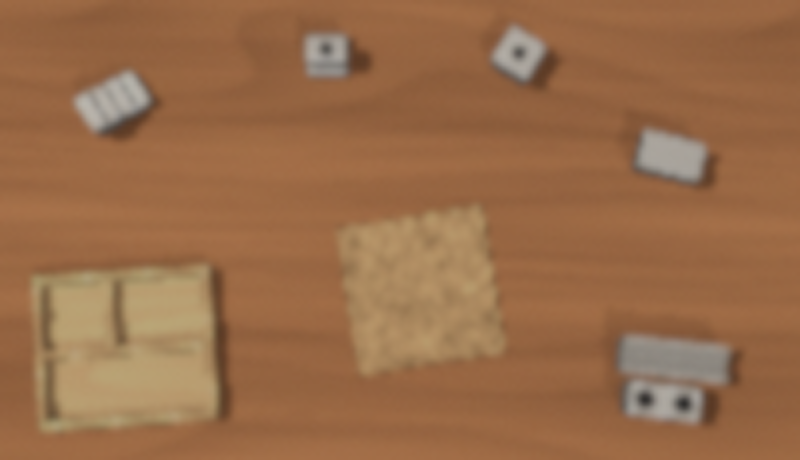

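View pics/c2.png

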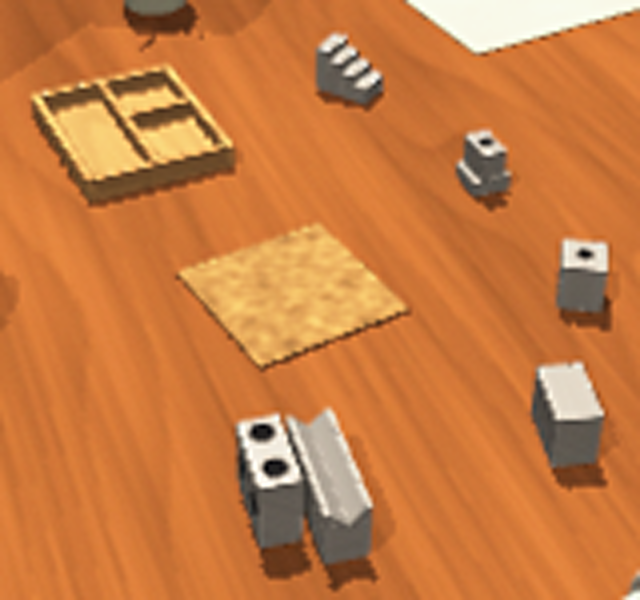

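The crops confirm the layout. The T-nut's flanges face ±x: its near flange strip is at crop (327,71). The drilled block's bores are at crop (645,399) and (684,404), and the tray is nearly axis-aligned with its long compartment on the robot's side. Next I measure the tray, pad, top faces and bores.

```bash
cat > m.py <<'E'
from h import *
def regions(n,mask,win,z,amin):
    k=np.zeros_like(mask);x0,y0,x1,y1=[int(S*v) for v in win];k[y0:y1,x0:x1]=mask[y0:y1,x0:x1]
    for c in cv2.findContours(k,cv2.RETR_EXTERNAL,cv2.CHAIN_APPROX_NONE)[0]:
        if cv2.contourArea(c)<amin:continue
        p=cv2.minAreaRect(c);bx=np.array([cast(n,(q+.5)/S-.5,z) for q in cv2.boxPoints(p)])
        e=bx[1]-bx[0],bx[2]-bx[1];l=[np.hypot(*v) for v in e];j=int(np.argmax(l))
        print(" c",bx.mean(0).round(1),"size",np.round(sorted(l),1),"long dir",round(float(np.degrees(np.arctan2(e[j][1],e[j][0])))%180,1),"px",np.round(np.array(p[0])/S,1))
E
python3 - <<'E'
from m import *
im=viewer.grab_frame("top");b,_=steel("top",im);h=cv2.cvtColor(b,cv2.COLOR_RGB2HSV);H,Sa,V=[h[...,i].astype(int) for i in range(3)]
u=lambda c:c.astype(np.uint8)*255
print("tray/pad");op=lambda m:cv2.morphologyEx(cv2.morphologyEx(m,cv2.MORPH_CLOSE,np.ones((25,25))),cv2.MORPH_OPEN,np.ones((15,15)))
tp=op(u((H>=15)&(Sa>75)&(Sa<135)&(V>110)))
regions("top",tp,(160,190,220,260),10,5000);regions("top",tp,(235,190,292,245),2,5000)
print("wood",h[190*S,230*S],h[150*S,230*S])
print("dark bores");
for w,z in(((312,236,342,253),50),((232,150,250,168),38),((280,148,300,168),38)):
    regions("top",u(V<90),w,z,30)
print("steel <60");L=u(Sa<55)
for w,z in(((310,220,350,256),20),((310,170,345,200),20),((170,155,205,185),14),((230,148,252,170),19)):regions("top",L,w,z,500)
print("bright tops")
for w,z in(((310,236,342,256),50),((310,222,345,238),40),((310,170,345,195),40),((230,148,252,170),38)):regions("top",u((Sa<70)&(V>140)),w,z,300)
for x in range(222,256,2):print(x,h[x*S,324*S],end=' ')
E
```

```text
tray/pad
 c [419.8 225.7] size [130.  150.6] long dir 95.0 px [191.1 231.9]
 c [472.4 -11.3] size [124.7 124.8] long dir 9.5 px [265.1 217.2]
wood [ 13 144 159] [ 12 144 147]
dark bores
 c [ 385.3 -218.2] size [7.8 7.8] long dir 91.2 px [330.8 245.8]
 c [ 387.8 -188.4] size [7.8 7.8] long dir 91.2 px [321.2 244.8]
steel <60
 c [ 386.7 -206.8] size [28.9 63.7] long dir 83.9 px [325.7 245. ]
 c [ 419.3 -214.6] size [29.9 87.5] long dir 85.5 px [328.2 234.8]
 c [ 583.  -211.5] size [34.1 54.7] long dir 77.1 px [327.6 184. ]
 c [617.9 240.8] size [35.9 55.8] long dir 119.1 px [188.5 170.5]
 c [659.6  68.9] size [32.9 33.3] long dir 91.3 px [241.6 158.8]
bright tops
 c [ 393.5 -209.8] size [43.7 76. ] long dir 86.4 px [328.1 243.1]
 c [ 423.9 -214.4] size [27.6 80. ] long dir 91.2 px [329.1 233.4]
 c [ 582.6 -208.9] size [31.7 52. ] long dir 77.1 px [327.8 183.4]
 c [656.4  69.3] size [32.1 34.1] long dir 1.4 px [241.2 158.8]
222 [ 13 144 158] 224 [ 12 144 149] 226 [ 12 148 140] 228 [ 12 128 137] 230 [ 13  48 148] 232 [ 15  24 146] 234 [ 20  22 141] 236 [ 18  24 141] 238 [ 14  35 146] 240 [ 12  69 133] 242 [ 17  26 160] 244 [ 18  20 152] 246 [ 16  18 153] 248 [ 15  21 168] 250 [ 11  83 154] 252 [ 13 145 146] 254 [ 13 144 150]
```

```bash
cat > go.py <<'E'
# go.py x y z yawdeg(of tool y axis, mod 180): prints needed rotvec and then shift in the tool axes after that turn
import sys
from h import *
o,p,Q=tool();a=list(map(float,sys.argv[1:]));t=np.array(a[:3]);best=None
yw=np.degrees(np.arctan2(*Q.as_matrix()[[1,0],1]))
for k in(-360,-180,0,180,360):
    c=np.radians(a[3]+k);y=np.array([np.cos(c),np.sin(c),0]);x=np.array([-y[1],y[0],0])
    G=R.from_matrix(np.c_[x,y,[0,0,-1]]);v=(Q.inv()*G).as_rotvec()
    if best is None or np.linalg.norm(v)<np.linalg.norm(best[0]):best=(v,G)
v,G=best
print("rot",v.round(3),"shift",G.inv().apply(t-p).round(1),"| at",p.round(1),"yaw",yw.round(1),"q",np.round(o["joint_positions"],2),"t",round(o["clock"],2),"w",round(o["width"],1),"F",np.round(o["contact_force"],1),"ff",round(o["finger_force"],1))
E
echo '0,0,-0.146,0,0,0,88;0,0,-0.146,0,0,0,88' > m.json && python3 inch.py m.json
python3 go.py 450 250 200 85.2;python3 go.py 386.5 -203.3 200 85.2
```

```text
clock: 0.45
eef_pos: [221.3, 557.5, 222.5]
ee_rot: [-0.0, 0.04, 0.999, -0.0]
contact_force: [0.1, -0.3, -0.8]
width: 88.1
finger_force: 0.0
rot [-0.    -0.     0.004] shift [-253.7 -287.3   22.5] | at [221.3 557.5 222.5] yaw 85.4 q [ 1.08  0.36  1.51  0.    1.27 -0.41] t 0.45 w 88.1 F [ 0.1 -0.3 -0.8] ff 0.0
rot [-0.    -0.     0.004] shift [-228.3 -744.4   22.5] | at [221.3 557.5 222.5] yaw 85.4 q [ 1.08  0.36  1.51  0.    1.27 -0.41] t 0.45 w 88.1 F [ 0.1 -0.3 -0.8] ff 0.0
```

```bash
echo '0,0,0,-26,-29,0,88;0,0,0,-26,-29,0,88;0,0,0,-26,-29,0,88;0,0,0,-26,-29,0,88;0,0,0,-26,-29,0,88;0,0,0,-26,-29,0,88;0,0,0,-26,-29,0,88;0,0,0,-26,-29,0,88;0,0,0,-26,-29,0,88;0,0,0,-20,-26,0,88' > m.json && python3 inch.py m.json
echo '0,0,0,3,-40,0,88;0,0,0,3,-40,0,88;0,0,0,3,-40,0,88;0,0,0,3,-40,0,88;0,0,0,3,-40,0,88;0,0,0,3,-40,0,88;0,0,0,3,-40,0,88;0,0,0,3,-40,0,88;0,0,0,0,-40,0,88;0,0,0,0,-40,0,88' > m.json && python3 inch.py m.json
echo '0,0,0,0,-40,0,88;0,0,0,0,0,0,88' > m.json && python3 inch.py m.json >/dev/null
python3 go.py 386.5 -203.3 120 85.2
```

```text
clock: 1.45
eef_pos: [451.0, 248.3, 222.7]
ee_rot: [0.0, 0.043, 0.999, -0.0]
contact_force: [0.1, 0.7, -0.3]
width: 87.9
finger_force: 0.0
clock: 2.45
eef_pos: [391.1, -148.1, 222.9]
ee_rot: [0.0, 0.043, 0.999, -0.0]
contact_force: [1.6, 0.8, -0.7]
width: 87.5
finger_force: 0.0
rot [-0.003  0.001 -0.006] shift [  1.  -12.5 103.1] | at [ 388.5 -191.   223.1] yaw 84.8 q [-0.62  0.11  1.85 -0.    1.18 -2.1 ] t 2.65 w 87.6 F [-0.6  0.5  0.4] ff 0.0
```

```bash
echo '0,0,-0.006,1,-12,3,88;0,0,0,0,0,40,88;0,0,0,0,0,40,88;0,0,0,0,0,30,88;0,0,0,0,0,30,88;0,0,0,0,0,10,88;0,0,0,0,0,0,88' > m.json && python3 inch.py m.json
python3 go.py 386.5 -203.3 20 85.2
python3 - <<'E'
from h import *
t=viewer.grab_frame("top")[205:280,290:370];s=viewer.grab_frame("side")[200:290,205:295]
c=np.hstack([cv2.resize(t,(400,375),interpolation=cv2.INTER_CUBIC),cv2.resize(s,(375,375),interpolation=cv2.INTER_CUBIC)])
cv2.imwrite("pics/d.png",c[:,:,::-1])
E
```

```text
clock: 3.35
eef_pos: [385.3, -197.0, 68.8]
ee_rot: [-0.001, 0.04, 0.999, 0.001]
contact_force: [0.1, -0.3, -0.4]
width: 88.1
finger_force: 0.0
rot [ 0.002 -0.003  0.004] shift [-1.7 -6.1 48.8] | at [ 385.3 -197.    68.8] yaw 85.5 q [-0.63  0.35  2.03  0.    0.77 -2.12] t 3.35 w 88.1 F [ 0.1 -0.3 -0.4] ff 0.0
```

View pics/d.png

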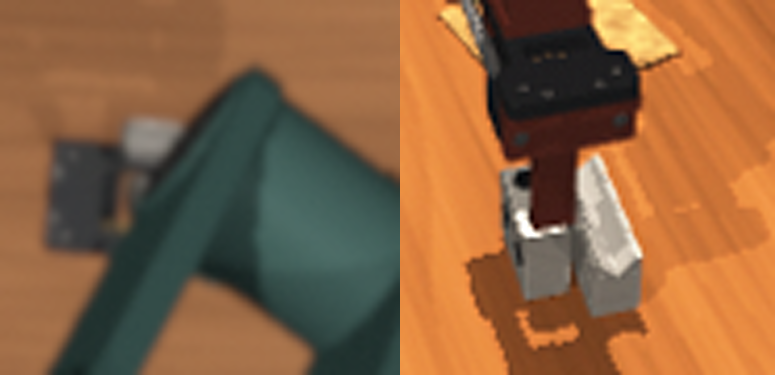

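The near finger, at (555,190) in the side crop, lines up with the block's width and is clear of the vee block. I shift the last few mm and descend.

```bash
echo '0,0,0,-1,-6,0,88;0,0,0,0,0,25,88;0,0,0,0,0,24,88;0,0,0,0,0,0,88' > m.json && python3 inch.py m.json |grep -v width
echo '0,0,0,0,0,0,40;0,0,0,0,0,0,40;0,0,0,0,0,0,40;0,0,0,0,0,0,40;0,0,0,0,0,0,40;0,0,0,0,0,0,40;0,0,0,0,0,0,40;0,0,0,0,0,0,40' > m.json && python3 inch.py m.json 40
python3 go.py 386.5 -203.3 20 85.2
```

```text
clock: 3.85
eef_pos: [386.2, -204.3, 20.0]
ee_rot: [-0.001, 0.04, 0.999, 0.0]
contact_force: [0.4, 0.1, 0.7]
finger_force: 0.0
clock: 4.65
eef_pos: [387.1, -204.6, 21.4]
ee_rot: [0.0, 0.04, 0.999, -0.0]
contact_force: [-0.2, 0.9, 7.1]
width: 55.8
finger_force: 39.9
rot [-0.001  0.001  0.004] shift [0.7 1.2 1.4] | at [ 387.1 -204.6   21.4] yaw 85.4 q [-0.64  0.45  2.06 -0.    0.64 -2.14] t 4.65 w 55.8 F [-0.2  0.9  7.1] ff 39.9
```

```bash
echo '0,0,0,0,0,-10,40;0,0,0,0,0,-20,40;0,0,0,0,0,-30,40;0,0,0,0,0,-20,40;0,0,0,0,0,0,40' > m.json && python3 inch.py m.json
python3 go.py 472.4 -11.3 100 85.2
```

```text
clock: 5.15
eef_pos: [387.9, -205.2, 102.9]
ee_rot: [0.002, 0.04, 0.999, -0.001]
contact_force: [0.6, -0.8, -6.1]
width: 55.9
finger_force: 39.9
rot [-0.002  0.004  0.004] shift [-68.  200.3   2.9] | at [ 387.9 -205.2  102.9] yaw 85.4 q [-0.64  0.29  1.99 -0.    0.86 -2.14] t 5.15 w 55.9 F [ 0.6 -0.8 -6.1] ff 39.9
```

```bash
echo '0,0,0,-10,25,0,40;0,0,0,-10,30,0,40;0,0,0,-10,30,0,40;0,0,0,-10,30,0,40;0,0,0,-10,30,0,40;0,0,0,-10,30,0,40;0,0,0,-8,25,0,40;0,0,0,0,0,25,40;0,0,0,0,0,25,40;0,0,0,0,0,0,40' > m.json && python3 inch.py m.json
python3 go.py 472.4 -11.3 26 85.2
```

```text
clock: 6.15
eef_pos: [466.6, -9.4, 47.3]
ee_rot: [-0.004, 0.04, 0.999, 0.0]
contact_force: [-1.2, -0.6, -6.5]
width: 55.6
finger_force: 39.9
rot [ 0.001 -0.008  0.005] shift [-6.  -1.4 21.3] | at [466.6  -9.4  47.3] yaw 85.5 q [-0.17  0.43  1.97 -0.    0.76 -1.66] t 6.15 w 55.6 F [-1.2 -0.6 -6.5] ff 39.9
```

```bash
echo '0,0,0,-2,0,10,40;0,0,0,0,0,6,40;0,0,0,0,0,3,40;0,0,0,0,0,1,40;0,0,0,0,0,0,40' > m.json && python3 inch.py m.json
python3 go.py 472.4 -11.3 25 85.2
```

```text
clock: 6.65
eef_pos: [472.5, -10.7, 30.9]
ee_rot: [0.0, 0.04, 0.999, -0.0]
contact_force: [0.3, -0.0, -5.5]
width: 55.8
finger_force: 39.9
rot [-0.     0.     0.004] shift [ 0.1 -0.6  5.9] | at [472.5 -10.7  30.9] yaw 85.4 q [-0.17  0.46  1.97 -0.    0.71 -1.66] t 6.65 w 55.8 F [ 0.3 -0.  -5.5] ff 39.9
```

```bash
echo '0,0,0,0,0,2,40;0,0,0,0,0,1,40;0,0,0,0,0,0,40' > m.json && python3 inch.py m.json|grep -E 'eef|contact'
echo '0,0,0,0,0,1,40;0,0,0,0,0,0,40' > m.json && python3 inch.py m.json|grep -E 'eef|contact'
echo '0,0,0,0,0,1,40;0,0,0,0,0,0,40' > m.json && python3 inch.py m.json|grep -E 'eef|contact'
```

```text
eef_pos: [472.4, -10.5, 27.7]
contact_force: [0.1, -0.5, -6.7]
eef_pos: [472.4, -10.5, 26.6]
contact_force: [-0.5, -0.0, -5.7]
eef_pos: [472.3, -10.5, 25.6]
contact_force: [-0.3, -0.5, -6.6]
```

```bash
echo '0,0,0,0,0,1,40;0,0,0,0,0,0,40' > m.json && python3 inch.py m.json|grep -E 'eef|contact'
echo '0,0,0,0,0,0,62;0,0,0,0,0,0,70;0,0,0,0,0,0,76;0,0,0,0,0,0,76;0,0,0,0,0,0,76' > m.json && python3 inch.py m.json
echo '0,0,0,0,0,-15,80;0,0,0,0,0,-30,80;0,0,0,0,0,-40,80;0,0,0,0,0,-30,80;0,0,0,0,0,0,80' > m.json && python3 inch.py m.json
python3 go.py 450 -214 140 -4.6
```

```text
eef_pos: [472.4, -10.5, 25.4]
contact_force: [-2.7, 0.6, 5.8]
clock: 8.05
eef_pos: [472.5, -10.6, 24.7]
ee_rot: [0.0, 0.04, 0.999, -0.0]
contact_force: [0.0, -0.8, 1.3]
width: 76.2
finger_force: 0.0
clock: 8.55
eef_pos: [475.4, -11.0, 143.4]
ee_rot: [0.004, 0.04, 0.999, -0.001]
contact_force: [-0.6, -1.1, -0.5]
width: 79.9
finger_force: 0.0
rot [-0.007  0.005 -1.57 ] shift [204.4   9.1   3.4] | at [475.4 -11.  143.4] yaw 85.4 q [-0.17  0.27  1.87 -0.    0.99 -1.66] t 8.55 w 79.9 F [-0.6 -1.1 -0.5] ff 0.0
```

```bash
echo '0,0,0.143,0,0,0,80;0,0,0.143,0,0,0,80;0,0,0.143,0,0,0,80;0,0,0.143,0,0,0,80;0,0,0.143,0,0,0,80;0,0,0.143,0,0,0,80;0,0,0.143,0,0,0,80;0,0,0.143,0,0,0,80;0,0,0.143,0,0,0,80;0,0,0.143,0,0,0,80' > m.json && python3 inch.py m.json >/dev/null
echo '0,0,0.143,0,0,0,80;0,0,0,0,0,0,80' > m.json && python3 inch.py m.json >/dev/null
python3 - <<'E'
from m import *
im=viewer.grab_frame("top");b,_=steel("top",im);h=cv2.cvtColor(b,cv2.COLOR_RGB2HSV)
regions("top",(h[...,1]<70).astype(np.uint8)*255,(310,220,350,256),20,500)
s=viewer.grab_frame("side")[100:300,150:350]
cv2.imwrite("pics/e.png",np.hstack([cv2.resize(im[150:270,240:360],(400,400)),cv2.resize(s,(400,400))])[:,:,::-1])
E
python3 go.py 418.5 -214 100 -4.6
```

```text
c [ 420.1 -213.8] size [31.4 88.2] long dir 85.0 px [328.  234.6]
rot [-0.001  0.     0.002] shift [-207.2  -36.9   39. ] | at [471.9 -10.5 139. ] yaw -4.5 q [-0.17  0.28  1.88 -0.    0.99 -0.09] t 9.85 w 79.9 F [ 1.5  0.1 -0.3] ff 0.0
```

View pics/e.png

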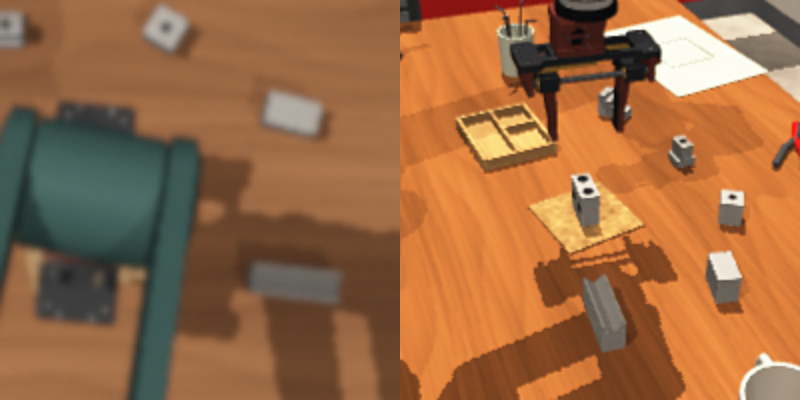

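The drilled block stands upright in the middle of the pad, at side crop (585,200). The vee block is free at about (420,-214).

```bash
echo '0,0,0,-30,-5,0,70;0,0,0,-30,-5,0,70;0,0,0,-30,-5,0,70;0,0,0,-30,-5,0,70;0,0,0,-30,-5,0,70;0,0,0,-30,-5,0,70;0,0,0,-27,-5,0,70;0,0,0,0,0,30,60;0,0,0,0,0,30,60;0,0,0,0,0,0,60' > m.json && python3 inch.py m.json >/dev/null
echo '0,0,0,0,0,0,60' > m.json && python3 inch.py m.json >/dev/null
python3 go.py 419.5 -214 19 -5
```

```text
rot [-0.002 -0.001  0.007] shift [-0.5 -0.5 60.5] | at [ 420.  -213.6   79.5] yaw -4.6 q [-0.62  0.37  1.94 -0.    0.83 -0.54] t 10.95 w 60.1 F [ 0.5  0.3 -0.3] ff 0.0
```

```bash
echo '0,0,0.007,0,0,30,60;0,0,0,0,0,20,60;0,0,0,0,0,10,60;0,0,0,0,0,0,60' > m.json && python3 inch.py m.json |grep -E 'eef|contact'
echo '0,0,0,0,0,0,15;0,0,0,0,0,0,15;0,0,0,0,0,0,15;0,0,0,0,0,0,15;0,0,0,0,0,0,15;0,0,0,0,0,0,15;0,0,0,0,0,0,15' > m.json && python3 inch.py m.json 50
echo '0,0,0,0,0,-10,15;0,0,0,0,0,-20,15;0,0,0,0,0,-30,15;0,0,0,0,0,-20,15;0,0,0,0,0,0,15;0,0,0,0,0,0,15' > m.json && python3 inch.py m.json
python3 go.py 390 228 100 5
```

```text
eef_pos: [420.6, -213.8, 19.7]
contact_force: [0.0, -0.3, 0.4]
clock: 12.05
eef_pos: [420.3, -214.0, 20.1]
ee_rot: [-0.0, 0.738, 0.675, -0.0]
contact_force: [-1.7, 0.1, 6.3]
width: 27.4
finger_force: 50.0
clock: 12.65
eef_pos: [420.4, -213.8, 99.6]
ee_rot: [0.0, 0.738, 0.675, 0.0]
contact_force: [-0.8, 1.0, -6.7]
width: 27.2
finger_force: 50.0
rot [ 0.     0.    -0.176] shift [ 4.428e+02  8.200e+00 -4.000e-01] | at [ 420.4 -213.8   99.6] yaw -5.1 q [-0.62  0.34  1.92 -0.    0.88 -0.53] t 12.65 w 27.2 F [-0.8  1.  -6.7] ff 50.0
```

Run:
```python
from m import *
im=viewer.grab_frame("top");s=viewer.grab_frame("side")
# expected overlay check: rim outer corners & compartment corners at z=20, pose guess
th=np.radians(4.7);c=np.array([419.8,225.7]);M=np.array([[np.cos(th),-np.sin(th)],[np.sin(th),np.cos(th)]])
out=[]
for n,im_,(x0,y0,w,hh),k in(("top",im,(160,200,66,66),6),("side",s,(170,145,66,66),6)):
    v=cv2.resize(im_[y0:y0+hh,x0:x0+w],None,fx=k,fy=k,interpolation=cv2.INTER_CUBIC)
    for p in((-61,-71),(-61,71),(61,71),(61,-71),(-55,-65),(-55,65),(-5,65),(-5,-65)):
        q=proj(n,[*(c+M@p),20]);print(n,p,q.round(1))
        cv2.circle(v,tuple(int(a) for a in ((q-[x0,y0]+.5)*k)),3,(0,0,255),1)
    out.append(v)
cv2.imwrite("pics/f.png",np.hstack(out)[:,:,::-1])
```

```text
top (-61, -71) [213.5 249.2]
top (-61, 71) [168.9 252. ]
top (61, 71) [167.2 213.7]
top (61, -71) [211.5 211. ]
top (-55, -65) [211.5 247.5]
top (-55, 65) [170.7 250. ]
top (-5, 65) [170.  234.2]
top (-5, -65) [210.7 231.7]
side (-61, -71) [190.9 179.6]
side (-61, 71) [177.  157.9]
side (61, 71) [211.5 150.4]
side (61, -71) [227.8 170.6]
side (-55, -65) [192.1 178.1]
side (-55, 65) [179.3 158.3]
side (-5, 65) [193.7 155.2]
side (-5, -65) [207.5 174.4]
```

View pics/f.png

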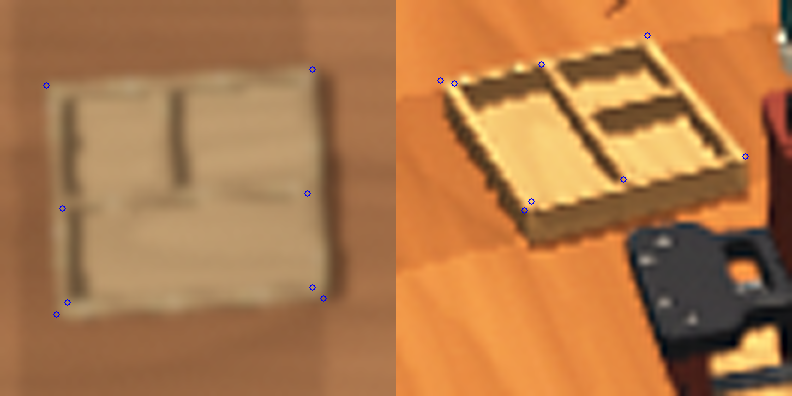

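```bash
echo '0,0,-0.085,0,0,-5,15;0,0,-0.086,0,0,-5,15;0,0,0,0,0,0,15' > m.json && python3 inch.py m.json >/dev/null
echo '0,0,0,30,-5,0,15;0,0,0,40,-6,0,15;0,0,0,40,-6,0,15;0,0,0,40,-6,0,15;0,0,0,40,-6,0,15;0,0,0,40,-6,0,15;0,0,0,40,0,0,15;0,0,0,40,4,0,15;0,0,0,40,4,0,15;0,0,0,40,4,0,15' > m.json && python3 inch.py m.json >/dev/null
echo '0,0,0,30,4,0,15;0,0,0,10,0,0,15;0,0,0,0,0,0,15' > m.json && python3 inch.py m.json |grep -E width
python3 go.py 387 221 25 4.7
```

```text
width: 27.6
rot [-0.001  0.     0.001] shift [ 5.4 21.8 83.9] | at [365.7 213.9 108.9] yaw 4.8 q [ 0.37  0.27  2.01 -0.    0.87  0.28] t 14.35 w 27.6 F [-0.6  0.3 -5.5] ff 50.0
```

```bash
echo '0,0,0,5,22,0,15;0,0,0,0,0,20,15;0,0,0,0,0,20,15;0,0,0,0,0,10,15;0,0,0,0,0,0,15;0,0,0,0,0,0,15' > m.json && python3 inch.py m.json |grep -E width
python3 go.py 387 221 25 4.7
python3 - <<'E'
from h import *
t=viewer.grab_frame("top")[195:275,150:236];s=viewer.grab_frame("side")[120:220,150:250]
cv2.imwrite("pics/g.png",np.hstack([cv2.resize(t,(400,400),interpolation=2),cv2.resize(s,(400,400),interpolation=2)])[:,:,::-1])
E
```

```text
width: 27.9
rot [-0.001  0.    -0.001] shift [ 1.9 -0.6 34.7] | at [387.7 219.1  59.7] yaw 4.6 q [ 0.36  0.38  2.01 -0.    0.75  0.28] t 14.95 w 27.9 F [ 0.8 -0.4 -5.2] ff 50.0
```

View pics/g.png

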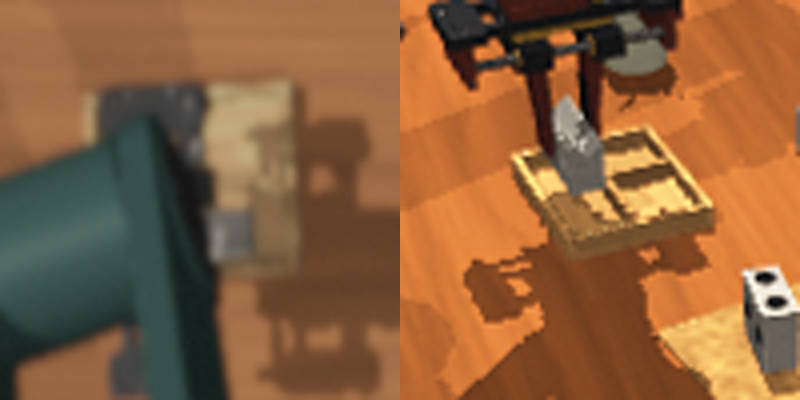

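The vee block hangs over the long compartment with the walls clear. I lower it until it touches.

```bash
echo '0,0,0,2,0,15,15;0,0,0,0,0,10,15;0,0,0,0,0,5,15;0,0,0,0,0,0,15;0,0,0,0,0,0,15' > m.json && python3 inch.py m.json |grep -E 'eef|contact'
for i in 1; do echo '0,0,0,0,0,2,15;0,0,0,0,0,0,15' > m.json && python3 inch.py m.json|grep -E 'eef|contact';done
echo '0,0,0,0,0,1,15;0,0,0,0,0,0,15' > m.json && python3 inch.py m.json|grep -E 'eef|contact'
echo '0,0,0,0,0,1,15;0,0,0,0,0,0,15' > m.json && python3 inch.py m.json|grep -E 'eef|contact'
```

```text
eef_pos: [387.8, 221.8, 29.8]
contact_force: [0.2, -0.3, -5.7]
eef_pos: [387.9, 221.9, 27.8]
contact_force: [-0.6, 0.1, -5.3]
eef_pos: [387.8, 221.8, 26.7]
contact_force: [0.2, -0.9, -5.0]
eef_pos: [387.7, 221.7, 25.6]
contact_force: [0.4, 0.4, -4.6]
```

```bash
echo '0,0,0,0,0,1,15;0,0,0,0,0,0,15' > m.json && python3 inch.py m.json|grep -E 'eef|contact'
echo '0,0,0,0,0,0,34;0,0,0,0,0,0,40;0,0,0,0,0,0,44;0,0,0,0,0,0,44;0,0,0,0,0,0,44' > m.json && python3 inch.py m.json
echo '0,0,0,0,0,-15,44;0,0,0,0,0,-30,44;0,0,0,0,0,-40,44;0,0,0,0,0,-40,50;0,0,0,0,0,0,50' > m.json && python3 inch.py m.json|grep eef
python3 go.py 613 249 130 30
```

```text
eef_pos: [387.8, 221.8, 25.1]
contact_force: [-2.1, -0.2, 3.0]
clock: 16.85
eef_pos: [387.8, 221.9, 24.6]
ee_rot: [0.0, 0.678, 0.736, 0.0]
contact_force: [0.9, -0.4, -0.0]
width: 43.9
finger_force: 0.0
eef_pos: [391.2, 223.2, 154.1]
rot [ 0.009 -0.001 -0.442] shift [-88.6 205.   24.1] | at [391.2 223.2 154.1] yaw 4.7 q [ 0.36  0.22  1.91 -0.    1.    0.28] t 17.35 w 49.9 F [ 1.3  0.2 -0.4] ff 0.0
```

```bash
echo '0,0,-0.147,0,0,0,60;0,0,-0.147,0,0,0,60;0,0,-0.147,0,0,0,60;0,0,0,-14,34,0,60;0,0,0,-14,34,0,60;0,0,0,-14,34,0,60;0,0,0,-14,34,0,60;0,0,0,-14,34,0,60;0,0,0,-14,30,20,60;0,0,0,0,0,20,60' > m.json && python3 inch.py m.json >/dev/null
echo '0,0,0,0,0,20,60;0,0,0,0,0,0,60;0,0,0,0,0,0,60' > m.json && python3 inch.py m.json >/dev/null
python3 go.py 614.4 246.9 19 30
python3 - <<'E'
from h import *
t=viewer.grab_frame("top")[130:200,150:230];s=viewer.grab_frame("side")[90:190,210:310]
cv2.imwrite("pics/i.png",np.hstack([cv2.resize(t,(400,350),interpolation=2),cv2.resize(s,(350,350),interpolation=2)])[:,:,::-1])
E
```

```text
rot [-0.002 -0.001 -0.001] shift [-7.7  9.7 69.6] | at [602.1 248.7  88.6] yaw 30.0 q [ 0.29  0.57  1.52 -0.    1.05 -0.24] t 18.65 w 60.4 F [0.8 0.  0.9] ff 0.0
```

View pics/i.png

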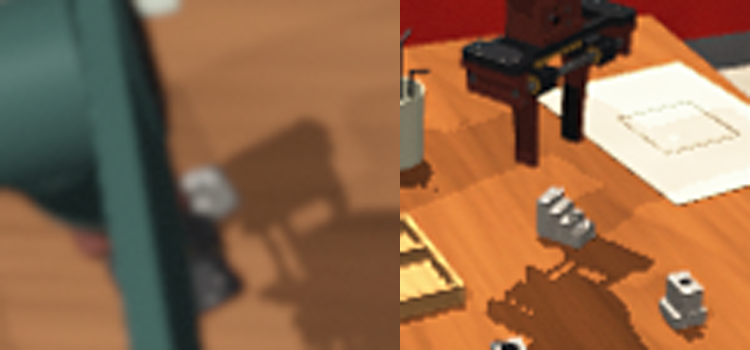

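The tall end of the stairs is on the left (+y), at crop (548,205), as assumed. I align and descend.

```bash
echo '0,0,0,-8,10,0,60;0,0,0,0,0,30,60;0,0,0,0,0,20,60;0,0,0,0,0,0,60;0,0,0,0,0,0,60' > m.json && python3 inch.py m.json >/dev/null
python3 go.py 614.4 246.9 19 30
```

```text
rot [ 0.001  0.    -0.001] shift [ 1.  -1.9 21.4] | at [616.6 247.   40.4] yaw 30.0 q [ 0.28  0.64  1.53 -0.    0.98 -0.25] t 19.25 w 59.9 F [0.4 1.2 0.5] ff 0.0
```

```bash
echo '0,0,0,1,-2,11,60;0,0,0,0,0,10,60;0,0,0,0,0,0,60' > m.json && python3 inch.py m.json|grep -E 'eef|contact'
echo '0,0,0,0,0,0,18;0,0,0,0,0,0,18;0,0,0,0,0,0,18;0,0,0,0,0,0,18;0,0,0,0,0,0,18;0,0,0,0,0,0,18;0,0,0,0,0,0,18' > m.json && python3 inch.py m.json 40
echo '0,0,0,0,0,-10,18;0,0,0,0,0,-20,18;0,0,0,0,0,-30,18;0,0,0,0,0,-20,18;0,0,0,0,0,0,18;0,0,0,0,0,0,18' > m.json && python3 inch.py m.json
python3 go.py 447 199 100 4.7
```

```text
eef_pos: [612.3, 246.6, 17.4]
contact_force: [-1.5, 1.0, 0.1]
clock: 20.25
eef_pos: [613.2, 246.9, 18.9]
ee_rot: [-0.0, 0.5, 0.866, -0.0]
contact_force: [-2.6, -0.7, 4.2]
width: 29.5
finger_force: 39.4
clock: 20.85
eef_pos: [613.4, 246.8, 98.6]
ee_rot: [0.0, 0.5, 0.866, 0.0]
contact_force: [-1.1, 0.5, -2.6]
width: 30.2
finger_force: 39.4
rot [0.    0.    0.441] shift [ -34.  -169.7   -1.4] | at [613.4 246.8  98.6] yaw 30.0 q [ 0.28  0.57  1.49 -0.    1.08 -0.24] t 20.85 w 30.2 F [-1.1  0.5 -2.6] ff 39.4
```

```bash
echo '0,0,0.147,0,0,0,18;0,0,0.147,0,0,0,18;0,0,0.147,0,0,0,18;0,0,0,-7,-33,0,18;0,0,0,-7,-33,0,18;0,0,0,-7,-33,0,18;0,0,0,-7,-33,0,18;0,0,0,-4,-34,0,18;0,0,0,0,0,0,18;0,0,0,0,0,0,18' > m.json && python3 inch.py m.json >/dev/null
python3 go.py 449.6 205 60 4.7
```

```text
rot [-0.002  0.001  0.   ] shift [ 4.   0.9 37.6] | at [449.  201.   97.6] yaw 4.7 q [ 0.28  0.37  1.88 -0.    0.9   0.2 ] t 21.85 w 30.2 F [ 0.5 -0.2 -2.6] ff 39.4
```

```bash
echo '0,0,0,4,1,20,18;0,0,0,0,0,18,18;0,0,0,0,0,0,18;0,0,0,0,0,0,18' > m.json && python3 inch.py m.json >/dev/null
python3 go.py 449.6 205 24 4.7
python3 - <<'E'
from h import *
t=viewer.grab_frame("top")[195:275,150:236];s=viewer.grab_frame("side")[120:220,150:250]
cv2.imwrite("pics/j.png",np.hstack([cv2.resize(t,(400,400),interpolation=2),cv2.resize(s,(400,400),interpolation=2)])[:,:,::-1])
E
```

```text
rot [-0.001  0.    -0.   ] shift [-0.3 -2.3 36.2] | at [451.8 205.5  60.2] yaw 4.7 q [ 0.29  0.43  1.9  -0.    0.81  0.21] t 22.25 w 30.2 F [ 0.1  0.6 -3.6] ff 39.4
```

View pics/j.png

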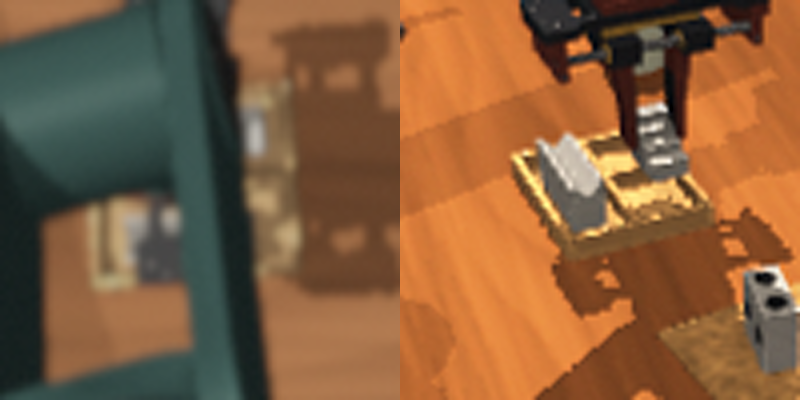

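Run:
```python
from h import *
th=np.radians(4.7);M=np.array([[np.cos(th),-np.sin(th)],[np.sin(th),np.cos(th)]]);c=np.array([419,223.5])
o,p,Q=tool();g=p[:2]
for off in(3,7.5,12):
  for x in(-15,15):
    for z in (42,58):
        q=proj("side",[*(g+M@np.array([x,-25-off])),z]);print(off,x,z,((q-[150,120]+.5)*4).round(0))
```

```text
3 -15 42 [249. 181.]
3 -15 58 [248. 163.]
3 15 42 [285. 172.]
3 15 58 [284. 155.]
7.5 -15 42 [251. 184.]
7.5 -15 58 [250. 166.]
7.5 15 42 [287. 175.]
7.5 15 58 [286. 158.]
12 -15 42 [253. 186.]
12 -15 58 [252. 169.]
12 15 42 [289. 178.]
12 15 58 [288. 160.]
```

The projected low-end corners for a 7.5 mm grip offset match the picture: (251,184) and (287,175) against about (246,181) and (288,176) seen. I lower it.

```bash
echo '0,0,0,0,-1,15,18;0,0,0,0,0,10,18;0,0,0,0,0,5,18;0,0,0,0,0,0,18;0,0,0,0,0,0,18' > m.json && python3 inch.py m.json |grep -E 'eef|contact'
echo '0,0,0,0,0,3,18;0,0,0,0,0,0,18' > m.json && python3 inch.py m.json|grep -E 'eef|contact'
echo '0,0,0,0,0,1,18;0,0,0,0,0,0,18' > m.json && python3 inch.py m.json|grep -E 'eef|contact'
echo '0,0,0,0,0,1,18;0,0,0,0,0,0,18' > m.json && python3 inch.py m.json|grep -E 'eef|contact'
```

```text
eef_pos: [450.5, 205.4, 30.8]
contact_force: [0.4, -0.3, -4.2]
eef_pos: [450.4, 205.4, 27.7]
contact_force: [-0.1, -0.5, -3.1]
eef_pos: [450.2, 205.4, 26.7]
contact_force: [0.4, -0.2, -2.9]
eef_pos: [450.2, 205.3, 25.6]
contact_force: [-0.6, -0.1, -2.8]
```

```bash
echo '0,0,0,0,0,1,18;0,0,0,0,0,0,18' > m.json && python3 inch.py m.json|grep -E 'eef|contact'
echo '0,0,0,0,0,1,18;0,0,0,0,0,0,18' > m.json && python3 inch.py m.json|grep -E 'eef|contact'
```

```text
eef_pos: [450.2, 205.3, 24.5]
contact_force: [0.2, 0.3, -2.8]
eef_pos: [450.3, 205.4, 23.9]
contact_force: [0.0, 0.2, 1.1]
```

```bash
echo '0,0,0,0,0,0,34;0,0,0,0,0,0,38;0,0,0,0,0,0,42;0,0,0,0,0,0,42;0,0,0,0,0,0,42' > m.json && python3 inch.py m.json|grep -E 'force|width'
echo '0,0,0,0,0,-10,42;0,0,0,0,0,-30,42;0,0,0,0,0,-40,42;0,0,0,0,0,-40,50;0,0,0,0,0,0,50' > m.json && python3 inch.py m.json|grep eef
python3 go.py 661 69.5 110 1.3
```

```text
contact_force: [0.9, 1.3, 0.2]
width: 42.2
finger_force: 0.0
eef_pos: [454.0, 206.6, 149.2]
rot [ 0.01  -0.002  0.059] shift [-141.7  203.8   39.2] | at [454.  206.6 149.2] yaw 4.7 q [ 0.29  0.29  1.82 -0.    1.02  0.21] t 24.85 w 49.4 F [0.9 0.5 0.4] ff 0.0
```

```bash
echo '0,0,0.059,-23,34,0,50;0,0,0,-23,34,0,50;0,0,0,-23,34,0,50;0,0,0,-23,34,0,50;0,0,0,-23,34,0,50;0,0,0,-23,34,20,50;0,0,0,0,0,20,50;0,0,0,0,0,10,50;0,0,0,0,0,0,50;0,0,0,0,0,0,50' > m.json && python3 inch.py m.json >/dev/null
python3 go.py 661 69.5 19 1.3
python3 - <<'E'
from h import *
t=viewer.grab_frame("top")[125:205,200:280];s=viewer.grab_frame("side")[120:220,240:340]
cv2.imwrite("pics/k.png",np.hstack([cv2.resize(t,(400,400),interpolation=2),cv2.resize(s,(400,400),interpolation=2)])[:,:,::-1])
E
```

```text
rot [-0.001 -0.     0.001] shift [-5.4  3.3 74.7] | at [657.6  74.8  93.7] yaw 1.4 q [ 0.01  0.57  1.5   0.    1.08 -0.01] t 25.85 w 49.7 F [-0.  -0.2  0.3] ff 0.0
```

View pics/k.png

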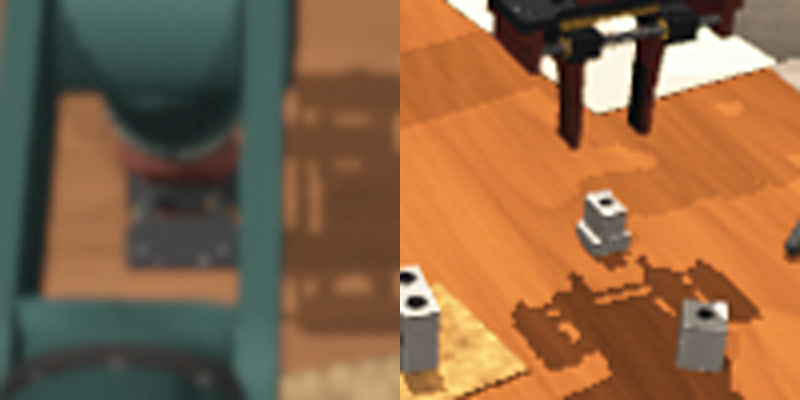

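The T-nut's neck, at (605,205) in the side crop, is between the finger lines and its flanges face the fingers. I align, then descend to just above the flange.

```bash
echo '0,0,0,-5,3,0,50;0,0,0,0,0,30,50;0,0,0,0,0,20,50;0,0,0,0,0,10,50;0,0,0,0,0,0,50;0,0,0,0,0,0,50' > m.json && python3 inch.py m.json >/dev/null
python3 go.py 661 69.5 19 1.3
```

```text
rot [0.001 0.    0.   ] shift [ 0.3 -1.4 15.5] | at [662.4  69.2  34.5] yaw 1.3 q [ 0.    0.65  1.53 -0.    0.97 -0.02] t 26.55 w 49.9 F [-1.  -0.5 -0.2] ff 0.0
```

```bash
echo '0,0,0,0,-1,10,50;0,0,0,0,0,5,50;0,0,0,0,0,0,50;0,0,0,0,0,0,50' > m.json && python3 inch.py m.json|grep -E 'eef|contact'
echo '0,0,0,0,0,0,10;0,0,0,0,0,0,10;0,0,0,0,0,0,10;0,0,0,0,0,0,10;0,0,0,0,0,0,10;0,0,0,0,0,0,10;0,0,0,0,0,0,10;0,0,0,0,0,0,10' > m.json && python3 inch.py m.json 35
echo '0,0,0,0,0,-10,10;0,0,0,0,0,-20,10;0,0,0,0,0,-30,10;0,0,0,0,0,-20,10;0,0,0,0,0,0,10;0,0,0,0,0,0,10' > m.json && python3 inch.py m.json
python3 go.py 443.7 264.7 100 4.7
```

```text
eef_pos: [660.6, 69.2, 18.6]
contact_force: [0.1, 0.3, 0.5]
clock: 27.75
eef_pos: [660.9, 69.2, 18.8]
ee_rot: [0.0, 0.699, 0.715, 0.0]
contact_force: [1.2, 0.1, 1.3]
width: 19.8
finger_force: 35.0
clock: 28.35
eef_pos: [660.5, 69.2, 98.7]
ee_rot: [0.0, 0.699, 0.715, 0.0]
contact_force: [0.1, 0.5, -2.0]
width: 19.8
finger_force: 35.0
rot [ 0.     0.    -0.059] shift [ 212.6 -200.    -1.3] | at [660.5  69.2  98.7] yaw 1.3 q [ 0.    0.57  1.49 -0.    1.09 -0.02] t 28.35 w 19.8 F [ 0.1  0.5 -2. ] ff 35.0
```

```bash
echo '0,0,-0.059,30,-30,-5,10;0,0,0,30,-28,0,10;0,0,0,30,-28,0,10;0,0,0,30,-28,0,10;0,0,0,30,-28,0,10;0,0,0,30,-28,0,10;0,0,0,30,-28,0,10;0,0,0,3,-3,0,10;0,0,0,0,0,0,10;0,0,0,0,0,0,10' > m.json && python3 inch.py m.json >/dev/null
python3 go.py 443.7 264.7 60 4.7
```

```text
rot [-0.     0.001  0.   ] shift [-1.6 -1.6 43. ] | at [445.1 266.4 103. ] yaw 4.7 q [ 0.41  0.39  1.82 -0.    0.94  0.32] t 29.35 w 19.8 F [ 0.5 -0.6 -2.9] ff 35.0
```

```bash
echo '0,0,0,-1,-2,20,10;0,0,0,0,0,22,10;0,0,0,0,0,0,10;0,0,0,0,0,0,10' > m.json && python3 inch.py m.json >/dev/null
python3 go.py 443.7 264.7 24 4.7
python3 - <<'E'
from h import *
t=viewer.grab_frame("top")[195:275,150:236];s=viewer.grab_frame("side")[120:220,150:250]
cv2.imwrite("pics/l.png",np.hstack([cv2.resize(t,(400,400),interpolation=2),cv2.resize(s,(400,400),interpolation=2)])[:,:,::-1])
E
```

```text
rot [-0.001  0.001 -0.002] shift [-0.2  0.3 37.4] | at [443.4 264.9  61.4] yaw 4.6 q [ 0.4   0.45  1.86 -0.    0.84  0.32] t 29.75 w 20.0 F [-0.1  0.2 -1.3] ff 35.0
```

View pics/l.png

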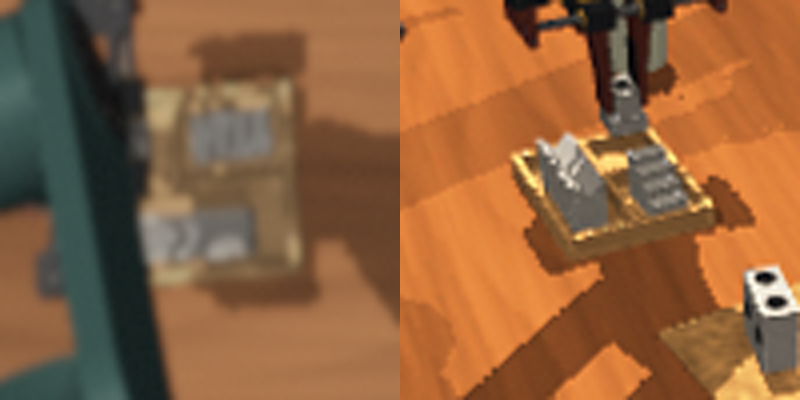

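The vee and step blocks sit in their compartments. The T-nut hangs above the smallest one, at side crop (627,105), so I lower it.

```bash
echo '0,0,0,0,0,15,10;0,0,0,0,0,10,10;0,0,0,0,0,7,10;0,0,0,0,0,0,10;0,0,0,0,0,0,10' > m.json && python3 inch.py m.json |grep -E 'eef|contact'
echo '0,0,0,0,0,2,10;0,0,0,0,0,0,10' > m.json && python3 inch.py m.json|grep -E 'eef|contact'
echo '0,0,0,0,0,2,10;0,0,0,0,0,0,10' > m.json && python3 inch.py m.json|grep -E 'eef|contact'
echo '0,0,0,0,0,1,10;0,0,0,0,0,0,10' > m.json && python3 inch.py m.json|grep -E 'eef|contact'
```

```text
eef_pos: [442.7, 265.7, 29.7]
contact_force: [-0.2, 0.1, -1.9]
eef_pos: [442.9, 265.8, 27.8]
contact_force: [0.7, 0.7, -0.9]
eef_pos: [442.7, 265.7, 25.6]
contact_force: [-0.3, -0.1, -1.4]
eef_pos: [442.7, 265.7, 24.6]
contact_force: [0.3, -0.4, -2.6]
```

```bash
echo '0,0,0,0,0,1,10;0,0,0,0,0,0,10' > m.json && python3 inch.py m.json|grep -E 'eef|contact'
echo '0,0,0,0,0,0,24;0,0,0,0,0,0,30;0,0,0,0,0,0,36;0,0,0,0,0,0,36;0,0,0,0,0,0,36' > m.json && python3 inch.py m.json|grep -E 'eef|force|width'
echo '0,0,0,0,0,-10,36;0,0,0,0,0,-30,36;0,0,0,0,0,-40,36;0,0,0,0,0,-40,36;0,0,0,0,40,-30,36;0,0,0,0,40,0,36;0,0,0,0,40,0,36;0,0,0,0,40,0,36;0,0,0,0,40,0,36;0,0,0,0,0,0,36' > m.json && python3 inch.py m.json
python3 - <<'E'
from h import *
t=viewer.grab_frame("top")[140:270,150:360];s=viewer.grab_frame("side")[120:270,150:350]
cv2.imwrite("pics/n.png",np.hstack([cv2.resize(t,(420,300),interpolation=2),cv2.resize(s,(380,300),interpolation=2)])[:,:,::-1])
E
```

```text
eef_pos: [442.8, 265.8, 23.7]
contact_force: [0.3, 0.9, 0.2]
eef_pos: [442.7, 265.7, 23.7]
contact_force: [0.4, -0.5, 0.1]
width: 36.1
finger_force: 0.0
clock: 32.65
eef_pos: [647.1, 282.0, 174.1]
ee_rot: [0.001, 0.678, 0.735, 0.002]
contact_force: [-0.4, -0.7, -0.1]
width: 35.8
finger_force: 0.0
```

View pics/n.png

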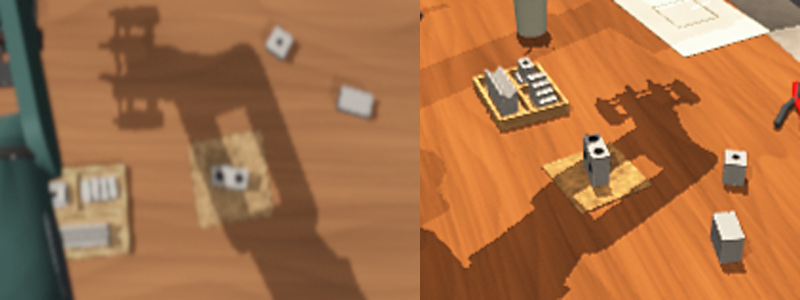

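The final view shows the drilled block upright mid-pad at top crop (230,178). The vee block, step block and T-nut are each in their compartments, and the look-alikes are untouched.

```bash
python3 -c "
from plant import r, viewer
print(r.hand_in())"
```

```text
the job is handed in; nothing more can be done
None
```

I handed the job in at about 33 s on the robot's clock, but no verdict came back. In the last picture the drilled block stands upright mid-pad, the vee block, step block and T-nut are in their compartments, and the plain block and square nut look unmoved; I didn't re-check the mug and pot positions at the end.

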